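# Go / no-go check of a grinder bushing

## Task

Check the brass grinder bushing on the two gap gauges, sliding it on the worktop without picking it up: from the robot's side push it away, right through the green go gap, until all of it is out beyond the green block; then slide it to the red no-go gap and press it gently into the middle of that mouth, from either end, to prove that the gap stops it. Leave it standing upright in the red mouth, up against both red jaws, and let go; do not tip it and do not disturb the grinder, cezve, cups or canister.

Things in the scene. Friction and masses are not known exactly. Their poses are not given: they have to be found in the camera images.
- bushing: plain upright brass cylinder with a dark spot on top: 50 mm diameter, 48 mm high, about 0.45 kg, standing loose on the worktop and always starting on the robot's side of both gauges; origin at the centre of its underside, z up its axis. It slides with a friction of a few newtons
- go_gauge: green go gauge, fixed: two green jaws 12 mm high, 54 mm gap. Origin on the worktop in mid-gap; x runs through the gap, away from the robot (turned up to 0.2 rad), y across it. Parallel throat from x = -8 to +8 mm; at both ends the jaws flare at 45 degrees to a mouth 32 mm wider at x = -24 and +24. Each jaw is 30 mm wide in y (block 48 x 114 mm). Nothing lies on the worktop between them
- nogo_gauge: red no-go gauge, fixed: red jaws, shape, height and axes as the green one but a 43 mm gap (block 48 x 103 mm), too narrow for the bushing. Pressed into either mouth the bushing meets the two throat corners and stops, its centre about 21 mm from this origin along x (+21 at the far end, -21 at the robot's end), 0 in y. The gauges stand side by side, either one on the left
- grinder: steel hand coffee grinder, 68 mm across the foot, 230 mm high, its crank arm with a wooden knob reaching 100 mm along its +y at the top; origin at the centre of its underside. Leave it alone
- cezve: empty blue ceramic cezve, 88 mm across, 72 mm high, wooden handle reaching 160 mm along its -x; origin at the centre of its underside. Leave it alone
- cup1: tulip-shaped clear glass cup, 85 mm high, 58 mm across the rim, standing on the bamboo coaster (96 mm across, 8 mm thick) on the left, beyond the grinder; origin at the centre of its underside. Leave it alone
- cup2: tulip-shaped clear glass cup, 85 mm high, 58 mm across the rim, on the left, nearer the robot than the grinder; origin at the centre of its underside. Leave it alone
- cup3: tulip-shaped clear glass cup, 85 mm high, 58 mm across the rim, on the right, beyond the cezve; origin at the centre of its underside. Leave it alone
- canister: closed blue plastic canister with a white press-button lid, 108 mm across, 148 mm high; origin at the centre of its underside. Leave it alone

How it is judged:
By the outcome, as a careful person would: the job done as asked, in the order asked, and still so for the second after the job is handed in, with the robot touching nothing.
It also fails if it takes over 72 s, if anything falls off the work surface, if the arm or the gripper's body presses on something with over 40 N, if the wrist force passes 120 N, or if a joint passes its speed limit or range.

## Robot

A 6-joint arm with a two-finger parallel gripper is mounted at the origin on the work surface. World frame = base frame: x ahead of the robot, y to its left, z up, the work surface at z = 0. Lengths are in mm, angles in rad, forces in N, time in s.
With the tool pointing down it reaches from about 350 to 975 mm from the base axis. Payload 7.1 kg.
Tool frame: the origin (TCP) lies between the finger pads; the fingertips stand 8 mm ahead of it and the grasp point (between the pads) lies 11 mm behind it (ctrl.tips_ahead is the distance from the TCP to the fingertips, in mm); y points along the fingers, z is the direction in which the jaws open and shut, and the axes are right-handed (so a half turn about y gives the same grasp; the last joint's range is limited). The gripper opens to 88 mm and grips with 3 to 60 N. Pads are 20 mm wide; open, the fingers measure 115 mm over their backs; the gripper's body (75 mm by 178 mm) begins 61 mm behind the grasp point.
Start: joints at [-1.219, 0.423, 1.63, -0, 1.089, -0.019], TCP at [226.492, -582.5, 230.675] pointing down, gripper open.
Joint ranges: [-3, 3], [-0.9, 2.11], [0.09, 2.58], [-1.31, 4.45], [0.11, 2.69], [-2.54, 2.54]. Speed limits (rad/s): [2.39, 2.39, 3.01, 3.14, 3.14, 3.14].

## Interface

Orientations are given as a rotation vector (axis times angle).
In Python, from workcell import ctrl gives the robot as it stands.
- The arm moves only by the shell command python3 -m creep 'ROWS'. ROWS is JSON, a list of rows, each an object of numbers: "tx", "ty", "tz": the shift along the world's x, y, z in mm; "rx", "ry", "rz": the turn, a rotation vector about the world's x, y, z in rad; "fingers": the closure in counts, from 0 (fully open) to 255 (shut). A call has 1 to 10 rows; each row is the pose to reach, as a shift and turn from the pose commanded when the call began; what a row does not reach only later rows make up. A row lasts 1/8 s, in which the tool goes at most 62.5 mm and 10.7 degrees, less where a joint would pass 70% of its speed; a pose out of reach is approached as far as the arm can. A call with a gripper value outside its range is refused whole. The fingers move at their own pace and stop on an object; the grip force is fixed at half the most. Time passes only in rows, so rows that repeat a pose let the fingers close. It gives the time, the measured TCP pose, the force and the opening at its end, in the units of the state.
- ctrl.get_obs(): the state, without advancing time (a new reading comes with each control period).
- ctrl.get_image(name): name is "scene" or "top" or "wrist"; returns a dict with "pixels" (480x640x3 uint8, blue, green, red), "intrinsics" (3x3 intrinsics, pixels), "rvec" (rotation vector, rad) and "tvec" (3), from world to camera coordinates, as OpenCV has them. Camera axes: x right, y down, z forward; pixel columns grow to the right and rows downward; lengths in mm; the calibration is good to about 2 mm. A picture is of the moment at which its call begins. There is no depth.
- ctrl.close_job(): hands the job in, once; it reports no verdict.
The state is a dict: "t": time; "qpos": joint angles; "qvel": joint speeds; "joint_torque": joint torques, N m; "ee_pos": TCP position; "orientation": TCP orientation; "ft_force": force on the tool from outside, world axes, zero at the start; "moment": the same for the moment, N m; "width": finger opening in mm.
Only numpy, scipy, OpenCV 4.12 (cv2) and the standard library are available. Lean on these libraries where they do the work, as an engineer would, in place of code of your own. Each camera call takes 0.05 s, during which the arm holds its last target.

## Working session

There is one attempt and no reset: what is moved stays moved. The work goes in short steps, Python scripts to look and compute and a shell command to move; the robot and the scene stay as the last step left them, time stands still between calls to the robot, and variables do not carry over. Pictures are saved under pics/ and viewed, and the job is handed in when it is done.

```bash
mkdir -p pics; python3 - <<'E'
from workcell import ctrl
import cv2
o=ctrl.get_obs();print(o)
for n in("scene","top","wrist"):
    d=ctrl.get_image(n);cv2.imwrite(f"pics/{n}0.png",d["pixels"]);print(n,d["intrinsics"],d["rvec"],d["tvec"])
E
```

```text
{'t': 0.0, 'qpos': array([-1.21902069e+00,  4.23815112e-01,  1.63070888e+00,  3.95660424e-06,
        1.08857415e+00, -1.89726294e-02]), 'qvel': array([ 0.00014225, -0.00149846, -0.00047171,  0.00030229,  0.00142892,
        0.00055238]), 'joint_torque': array([ 1.17701718e-03, -5.44619465e+01, -2.73670989e+01,  6.45012874e-02,
        2.27942172e-02, -1.11659938e-04]), 'ee_pos': array([ 226.29743824, -582.00430466,  229.91032733]), 'orientation': array([-0.37887338,  2.02055486, -2.01750377]), 'ft_force': array([-0.97429199, -0.85353793, -0.52723431]), 'moment': array([-0.03810993, -0.05526412,  0.03962747]), 'width': 87.93024785521689}
scene [[452.85022179   0.         325.75201039]
 [  0.         452.85022179 241.81564556]
 [  0.           0.           1.        ]] [ 1.3241158   2.03594468 -1.07095189] [ 232.4587086  -247.03166534 1496.68718048]
top [[454.41211375   0.         321.89843396]
 [  0.         454.41211375 245.08997289]
 [  0.           0.           1.        ]] [ 2.16819685 -2.16330442  0.12279676] [ -9.16941836 533.90505462 964.10007407]
wrist [[394.32657976   0.         320.6118297 ]
 [  0.         394.32657976 237.89454502]
 [  0.           0.           1.        ]] [-2.41119838  1.64830295  0.21582808] [-625.04951461  -32.31266229  389.10676353]
```

View pics/top0.png

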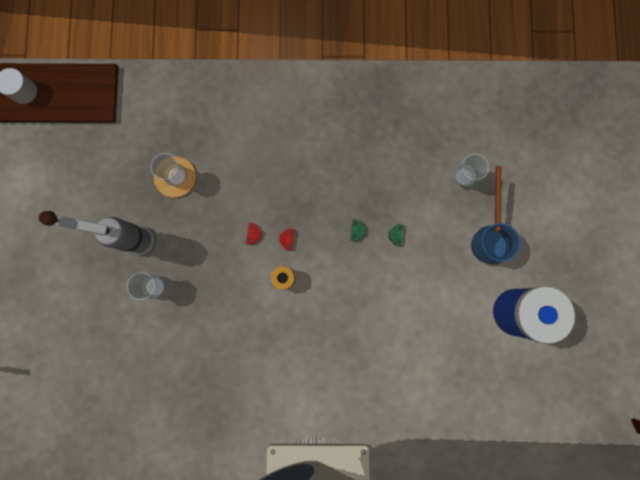

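View pics/scene0.png

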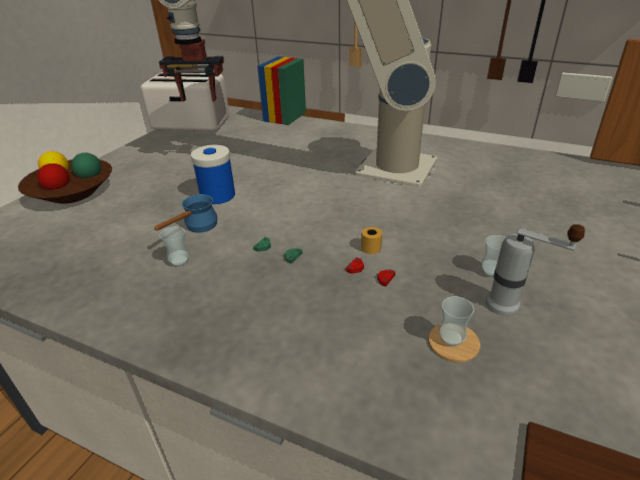

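```bash
cat > h.py <<'E'
from workcell import ctrl
import cv2,numpy as np
def ray(d,uv,z):
    R=cv2.Rodrigues(np.array(d["rvec"]))[0];t=np.array(d["tvec"]).ravel()
    uv=np.atleast_2d(np.array(uv,float))
    r=np.c_[uv,np.ones(len(uv))]@np.linalg.inv(d["intrinsics"]).T@R
    c=-R.T@t
    return (c+r*((z-c[2])/r[:,2])[:,None])[:,:2]
def comps(m,amin):
    n,l,s,c=cv2.connectedComponentsWithStats(m.astype(np.uint8))
    return [(s[i],c[i],l==i) for i in range(1,n) if s[i,4]>=amin]
def masks(d):
    h=cv2.cvtColor(d["pixels"],cv2.COLOR_BGR2HSV);H,S,V=[h[...,i].astype(int) for i in range(3)]
    return dict(red=((H<6)|(H>174))&(S>170)&(V>90),green=(H>65)&(H<95)&(S>90)&(V>40),brass=(H>12)&(H<26)&(S>150)&(V>110),dark=(V<45))
def gauge(d,col,box):
    m=masks(d)[col]; k=np.zeros_like(m);k[box[1]:box[3],box[0]:box[2]]=1
    cs=sorted(comps(m&k,30),key=lambda c:-c[0][4])[:2]
    P=[]
    for s,c,mm in cs:
        ys,xs=np.nonzero(mm); p=ray(d,np.c_[xs,ys],12); P.append((p.mean(0),p,s))
    P.sort(key=lambda q:-q[0][1])
    return P
def bush(d,box,z=48):
    M=masks(d);k=np.zeros_like(M["brass"]);k[box[1]:box[3],box[0]:box[2]]=1
    b=comps(M["brass"]&k,40);b=max(b,key=lambda c:c[0][4]);s=b[0]
    k[:]=0;k[s[1]:s[1]+s[3],s[0]:s[0]+s[2]]=1
    fill=M["dark"]&k
    c=max(comps(fill,5),key=lambda c:c[0][4])
    return ray(d,c[1],z)[0],s,c[0],c[1]
E
python3 - <<'E'
from h import *
for n in("top","scene"):
    d=ctrl.get_image(n)
    for c in("red","green"):
        box=(230,200,420,265) if n=="top" else (240,225,410,300)
        P=gauge(d,c,box);a,b=P[0][0],P[1][0]
        v=a-b;print(n,c,[p[2] for p in P],a,b,"mid",(a+b)/2,"yaw",np.arctan2(-v[0],v[1]),np.linalg.norm(v))
    print(bush(d,(260,260,310,300) if n=="top" else (350,220,390,260)))
    p=d["pixels"]; p=p[200:300,230:420] if n=="top" else p[220:300,240:410]
    cv2.imwrite(f"pics/{n}_z.png",cv2.resize(p,None,fx=4,fy=4,interpolation=cv2.INTER_CUBIC))
E
```

```text
top red [array([247, 224,  14,  20, 176], dtype=int32), array([280, 229,  14,  21, 192], dtype=int32)] [560.56211093 145.05382974] [550.57005154  70.76488628] mid [555.56608123 107.90935801] yaw -0.13370024283910217 74.95791066384052
top green [array([351, 220,  14,  21, 196], dtype=int32), array([389, 225,  14,  20, 192], dtype=int32)] [570.16648338 -87.48550163] [ 560.60422027 -173.83601763] mid [ 565.38535183 -130.66075963] yaw -0.11028841250088242 86.87835455664093
(array([462.37297278,  76.86374712]), array([271, 267,  24,  22, 314], dtype=int32), array([278, 274,   9,   8,  58], dtype=int32), array([282.        , 277.44827586]))
scene red [array([378, 270,  17,  16, 162], dtype=int32), array([346, 258,  18,  15, 165], dtype=int32)] [563.94974849 150.51312328] [555.98987793  75.13428957] mid [559.96981321 112.82370643] yaw -0.1052083159350651 75.79794265874055
scene green [array([285, 249,  17,  14, 155], dtype=int32), array([254, 238,  16,  13, 138], dtype=int32)] [575.12302172 -81.69853242] [ 569.17946122 -168.82903538] mid [ 572.15124147 -125.2637839 ] yaw -0.0681089523860525 87.33298607474119
(array([459.23835965,  77.4265304 ]), array([362, 227,  20,  27, 359], dtype=int32), array([368, 230,   8,   4,  28], dtype=int32), array([371.5       , 231.71428571]))
```

View pics/top_z.png

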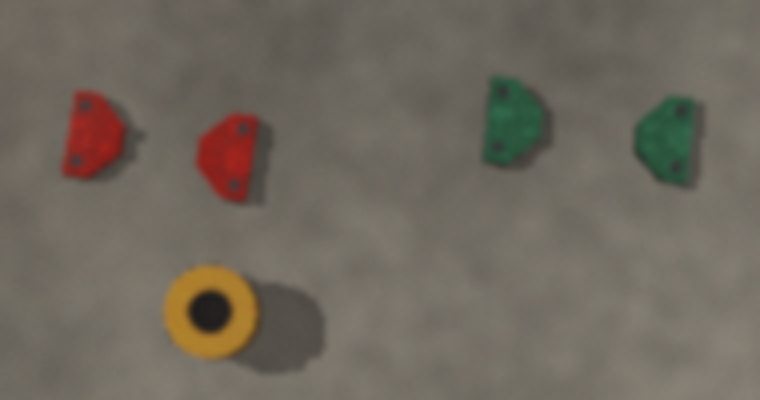

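View pics/scene_z.png

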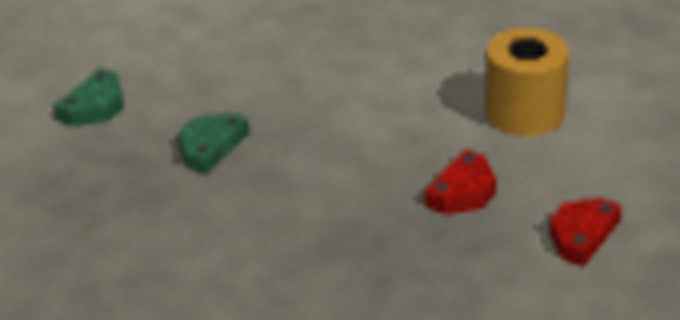

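View pics/wrist0.png

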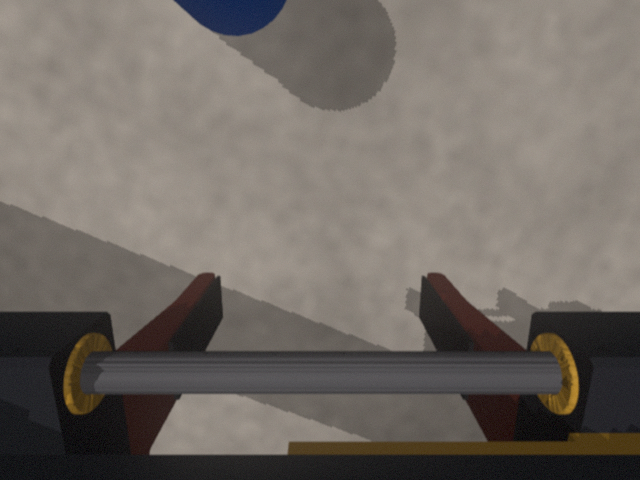

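```bash
cat >> h.py <<'E'
def tool():
    o=ctrl.get_obs();R=cv2.Rodrigues(o["orientation"])[0]
    print("t",round(o["t"],2),"tcp",o["ee_pos"].round(1),"jaw ang",round(float(np.arctan2(R[1,2],R[0,2])),3),"x",R[:,0].round(3),"y",R[:,1].round(2),"q6",o["qpos"].round(2),"w",round(o["width"],1),"F",o["ft_force"].round(1))
    return o,R
E
python3 -c "
from h import *
tool();print(ctrl.tips_ahead)"
```

```text
t 0.25 tcp [ 226.4 -582.3  230.3] jaw ang -1.2 x [-0.932 -0.362 -0.   ] y [-0.  0. -1.] q6 [-1.22  0.42  1.63  0.    1.09 -0.02] w 87.8 F [-1.3 -0.5  0.2]
8.0
```

```bash
python3 -m creep '[{"tx":59,"ty":165,"tz":0,"rz":-0.05},{"tx":59,"ty":165,"rz":-0.05},{"tx":59,"ty":165,"rz":-0.1},{"tx":118,"ty":330,"rz":-0.1},{"tx":118,"ty":330,"rz":-0.15},{"tx":118,"ty":330,"rz":-0.15},{"tx":180,"ty":500,"rz":-0.226},{"tx":180,"ty":500,"rz":-0.226},{"tx":235,"ty":560,"rz":-0.226},{"tx":235,"ty":620,"rz":-0.226}]'
python3 - <<'E'
from h import *
o,R=tool()
d=ctrl.get_image("wrist");cv2.imwrite("pics/w1.png",d["pixels"])
Rc=cv2.Rodrigues(np.array(d["rvec"]))[0];print(-Rc.T@np.ravel(d["tvec"]),Rc[2])
E
```

```text
t 0.25 tcp [ 226.4 -582.3  230.3] jaw ang -1.2 x [-0.932 -0.362 -0.   ] y [-0.  0. -1.] q6 [-1.22  0.42  1.63  0.    1.09 -0.02] w 87.8 F [-1.3 -0.5  0.2]
[ 290.72763479 -558.13801858  384.06743103] [-0.23866331 -0.09251319 -0.96668564]schema error: expected keys tx, ty, tz, rx, ry, rz, fingers
```

View pics/w1.png

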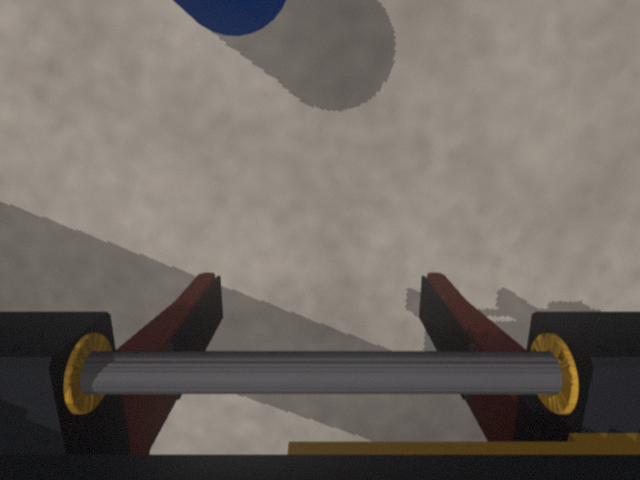

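```bash
python3 -m creep '[{"tx":20,"ty":58,"tz":0,"rx":0,"ry":0,"rz":-0.05,"fingers":0},{"tx":40,"ty":116,"tz":0,"rx":0,"ry":0,"rz":-0.05,"fingers":0},{"tx":60,"ty":174,"tz":0,"rx":0,"ry":0,"rz":-0.1,"fingers":0},{"tx":80,"ty":232,"tz":0,"rx":0,"ry":0,"rz":-0.1,"fingers":0},{"tx":100,"ty":290,"tz":0,"rx":0,"ry":0,"rz":-0.15,"fingers":0},{"tx":130,"ty":345,"tz":0,"rx":0,"ry":0,"rz":-0.15,"fingers":0},{"tx":160,"ty":400,"tz":0,"rx":0,"ry":0,"rz":-0.226,"fingers":0},{"tx":190,"ty":455,"tz":0,"rx":0,"ry":0,"rz":-0.226,"fingers":0},{"tx":220,"ty":510,"tz":0,"rx":0,"ry":0,"rz":-0.226,"fingers":0},{"tx":235,"ty":560,"tz":0,"rx":0,"ry":0,"rz":-0.226,"fingers":0}]'
python3 - <<'E'
from h import *
o,R=tool()
d=ctrl.get_image("wrist");cv2.imwrite("pics/w2.png",d["pixels"])
Rc=cv2.Rodrigues(np.array(d["rvec"]))[0];print(-Rc.T@np.ravel(d["tvec"]),Rc[2])
E
```

```text
t: 1.55
ee_pos: [462.8, -20.4, 231.0]
orientation: [-0.155, 2.145, -2.145]
ft_force: [1.0, 0.2, 0.0]
width: 87.8
t 1.55 tcp [462.8 -20.4 231. ] jaw ang -1.425 x [-0.989 -0.145 -0.001] y [ 0. -0. -1.] q6 [-0.07  0.18  1.98  0.    0.98  1.36] w 87.8 F [1.  0.2 0. ]
[530.88033234 -11.23975187 384.86192309] [-0.25181249 -0.03768591 -0.96704201]
```

View pics/w2.png

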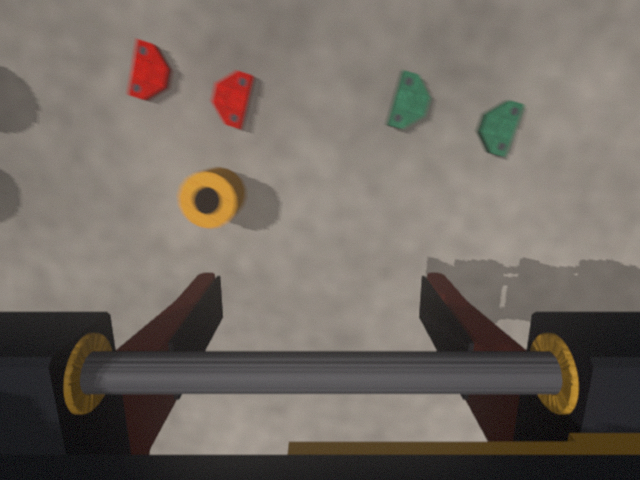

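Wrist view: red jaws at about (148,70),(235,99), green at (408,100),(500,129), bushing spot at (206,200); all clear.

```bash
cat > m.py <<'E'
from h import *
import sys
d=ctrl.get_image("wrist")
# dots (z=12) and jaw masks
for c,box in(("red",(100,20,280,150)),("green",(370,50,550,180))):
    P=gauge(d,c,box);a,b=P[0][0],P[1][0];v=a-b
    print(c,"mid",((a+b)/2).round(1),"yaw",round(float(np.arctan2(-v[0],v[1])),3),"dist",np.linalg.norm(v).round(1))
    yaw=0
    for p in P:
        r=cv2.minAreaRect(p[1].astype(np.float32));print("   rect",np.round(r[0],1),np.round(r[1],1),round(r[2],1))
q=bush(d,(100,150,320,260));print("bushing",q[0],q[1],q[3])
E
python3 m.py
```

```text
red mid [555.5 107. ] yaw -0.144 dist 75.8
   rect [560.3 143.1] [30.1 46.6] 81.8
   rect [549.9  70.9] [29.9 46.6] 81.5
green mid [ 565.7 -131.2] yaw -0.108 dist 86.7
   rect [569.8 -89.5] [29.6 46.5] 84.4
   rect [ 560.7 -173. ] [29.8 46.5] 83.1Traceback (most recent call last):
  File "m.py", line 11, in <module>
    q=bush(d,(100,150,320,260));print("bushing",q[0],q[1],q[3])
  File "h.py", line 28, in bush
    c=max(comps(fill,5),key=lambda c:c[0][4])
ValueError: max() iterable argument is empty
```

```bash
sed -i 's/dark=(V<45)/dark=(V<70)/' h.py; python3 m.py | tail -1; python3 -c "
from h import *
d=ctrl.get_image('top');print(bush(d,(260,260,310,300)))"
```

```text
bushing [461.50435754  75.40352065] [ 184  171   58   58 1942] [211.48676171 201.0203666 ]Traceback (most recent call last):
  File "<string>", line 3, in <module>
    d=ctrl.get_image('top');print(bush(d,(260,260,310,300)))
                                  ~~~~^^^^^^^^^^^^^^^^^^^^^
  File "h.py", line 25, in bush
    b=comps(M["brass"]&k,40);b=max(b,key=lambda c:c[0][4]);s=b[0]
                               ~~~^^^^^^^^^^^^^^^^^^^^^^^^
ValueError: max() iterable argument is empty
```

```bash
python3 - <<'E'
from h import *
d=ctrl.get_image("wrist");V=d["pixels"][...,2]
print(d["pixels"][200,180:245,2])
for t in(70,90):
    m=(V<t);k=np.zeros_like(m);k[182:218,190:224]=1
    for s,c,_ in comps(m&k,20): print(t,s,c,ray(d,c,48))
E
```

```text
[200 205 208 202 202 210 204 208 212 206 206 207 208 189 119  68  62  60
  57  61  61  60  64  60  61  61  61  59  62  62  60  56  61  62  61  61
  64  63  61  58  62 113 188 205 205 204 204 206 204 202 204 202 202 203
 205 199 158 112  95  96  94  92  92  94  97]
70 [195 187  26  25 498] [207.4497992  198.87349398] [[461.5992574   75.60346778]]
90 [195 187  26  25 531] [207.44444444 198.91525424] [[461.56238961  75.60530779]]
```

```bash
python3 -m creep '[{"tx":0,"ty":50,"tz":0,"rx":0,"ry":0,"rz":0,"fingers":0},{"tx":0.5,"ty":98.5,"tz":0,"rx":0,"ry":0,"rz":0,"fingers":0},{"tx":0.5,"ty":98.5,"tz":-50,"rx":0,"ry":0,"rz":0,"fingers":0},{"tx":0.5,"ty":98.5,"tz":-100,"rx":0,"ry":0,"rz":0,"fingers":0},{"tx":0.5,"ty":98.5,"tz":-150,"rx":0,"ry":0,"rz":0,"fingers":0},{"tx":0.5,"ty":98.5,"tz":-190,"rx":0,"ry":0,"rz":0,"fingers":0},{"tx":0.5,"ty":98.5,"tz":-205,"rx":0,"ry":0,"rz":0,"fingers":0},{"tx":0.5,"ty":98.5,"tz":-216,"rx":0,"ry":0,"rz":0,"fingers":85},{"tx":0.5,"ty":98.5,"tz":-216,"rx":0,"ry":0,"rz":0,"fingers":85},{"tx":0.5,"ty":98.5,"tz":-216,"rx":0,"ry":0,"rz":0,"fingers":85}]'
python3 - <<'E'
from h import *
o,R=tool()
d=ctrl.get_image("wrist");cv2.imwrite("pics/w3.png",d["pixels"])
E
```

```text
t: 3.05
ee_pos: [462.9, 76.0, 15.7]
orientation: [-0.153, 2.146, -2.145]
ft_force: [-0.9, 0.5, -0.5]
width: 60.9
t 3.05 tcp [462.9  76.   15.7] jaw ang -1.426 x [-0.99  -0.144 -0.002] y [ 0.  0. -1.] q6 [0.14 0.58 2.07 0.   0.48 1.56] w 60.9 F [-0.9  0.5 -0.5]
```

View pics/w3.png

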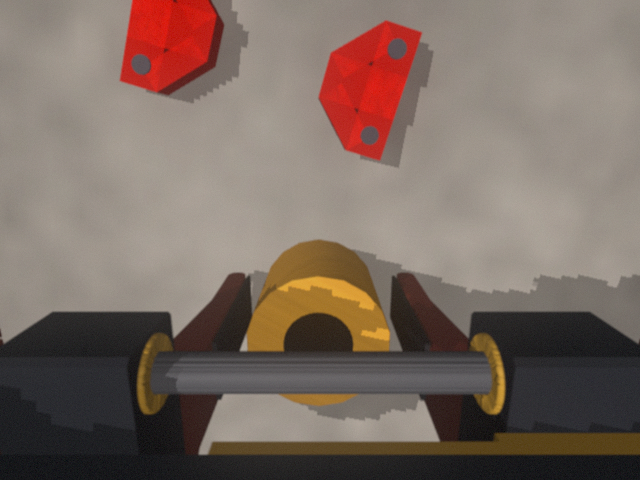

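```bash
python3 -m creep '[{"tx":1,"ty":-6,"tz":0,"rx":0,"ry":0,"rz":0,"fingers":85},{"tx":2,"ty":-14,"tz":0,"rx":0,"ry":0,"rz":0,"fingers":85},{"tx":4,"ty":-25,"tz":0,"rx":0,"ry":0,"rz":0,"fingers":85},{"tx":5.5,"ty":-37,"tz":0,"rx":0,"ry":0,"rz":0,"fingers":85},{"tx":7,"ty":-49,"tz":0,"rx":0,"ry":0,"rz":0,"fingers":85},{"tx":9,"ty":-61,"tz":0,"rx":0,"ry":0,"rz":0,"fingers":85},{"tx":11,"ty":-73,"tz":0,"rx":0,"ry":0,"rz":0,"fingers":85},{"tx":12.5,"ty":-85,"tz":0,"rx":0,"ry":0,"rz":0,"fingers":85},{"tx":14,"ty":-97,"tz":0,"rx":0,"ry":0,"rz":0,"fingers":85},{"tx":15,"ty":-103,"tz":0,"rx":0,"ry":0,"rz":0,"fingers":85}]'
python3 - <<'E'
from h import *
o,R=tool()
d=ctrl.get_image("wrist");cv2.imwrite("pics/w4.png",d["pixels"])
E
```

```text
t: 4.35
ee_pos: [477.2, -27.3, 15.2]
orientation: [-0.154, 2.147, -2.146]
ft_force: [-1.1, 4.9, 3.6]
width: 58.5
t 4.35 tcp [477.2 -27.3  15.2] jaw ang -1.427 x [-0.99  -0.144 -0.001] y [ 0.  0. -1.] q6 [-0.08  0.59  2.05  0.    0.5   1.34] w 58.5 F [-1.1  4.9  3.6]
```

View pics/w4.png

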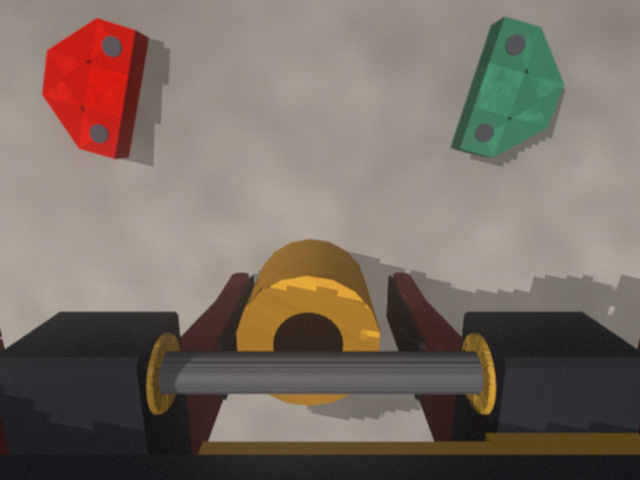

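```bash
python3 -m creep '[{"tx":1.5,"ty":-10,"tz":0,"rx":0,"ry":0,"rz":0,"fingers":85},{"tx":3,"ty":-22,"tz":0,"rx":0,"ry":0,"rz":0,"fingers":85},{"tx":5,"ty":-34,"tz":0,"rx":0,"ry":0,"rz":0,"fingers":85},{"tx":6.5,"ty":-46,"tz":0,"rx":0,"ry":0,"rz":0,"fingers":85},{"tx":8.5,"ty":-58,"tz":0,"rx":0,"ry":0,"rz":0,"fingers":85},{"tx":10,"ty":-70,"tz":0,"rx":0,"ry":0,"rz":0,"fingers":85},{"tx":12,"ty":-82,"tz":0,"rx":0,"ry":0,"rz":0,"fingers":85},{"tx":13.5,"ty":-93,"tz":0,"rx":0,"ry":0,"rz":0,"fingers":85},{"tx":14.5,"ty":-100,"tz":0,"rx":0,"ry":0,"rz":0,"fingers":85},{"tx":14,"ty":-95.5,"tz":0,"rx":0,"ry":0,"rz":0,"fingers":85}]'
python3 - <<'E'
from h import *
o,R=tool()
d=ctrl.get_image("wrist");cv2.imwrite("pics/w5.png",d["pixels"])
E
```

```text
t: 5.65
ee_pos: [491.3, -123.1, 14.7]
orientation: [-0.154, 2.146, -2.147]
ft_force: [0.6, 0.2, -0.3]
width: 58.6
t 5.65 tcp [ 491.3 -123.1   14.7] jaw ang -1.427 x [-0.99  -0.144 -0.001] y [ 0. -0. -1.] q6 [-0.27  0.61  1.99 -0.    0.54  1.16] w 58.6 F [ 0.6  0.2 -0.3]
```

View pics/w5.png

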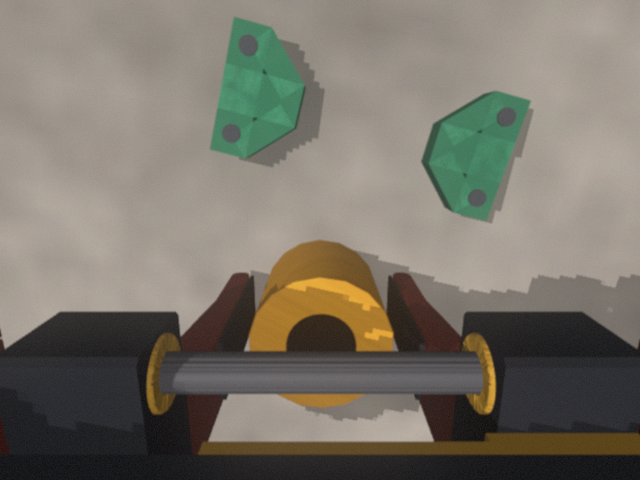

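```bash
python3 -m creep '[{"tx":0,"ty":0,"tz":0,"rx":0,"ry":0,"rz":0.17,"fingers":85},{"tx":0,"ty":0,"tz":0,"rx":0,"ry":0,"rz":0.34,"fingers":85},{"tx":0,"ty":0,"tz":0,"rx":0,"ry":0,"rz":0.51,"fingers":85},{"tx":0,"ty":0,"tz":0,"rx":0,"ry":0,"rz":0.68,"fingers":85},{"tx":0,"ty":0,"tz":0,"rx":0,"ry":0,"rz":0.85,"fingers":85},{"tx":0,"ty":0,"tz":0,"rx":0,"ry":0,"rz":1.02,"fingers":85},{"tx":0,"ty":0,"tz":0,"rx":0,"ry":0,"rz":1.19,"fingers":85},{"tx":0,"ty":0,"tz":0,"rx":0,"ry":0,"rz":1.316,"fingers":85},{"tx":0,"ty":0,"tz":0,"rx":0,"ry":0,"rz":1.316,"fingers":85},{"tx":2,"ty":0,"tz":0,"rx":0,"ry":0,"rz":1.316,"fingers":85}]'
python3 - <<'E'
from h import *
o,R=tool()
for n in("wrist","top"):
    d=ctrl.get_image(n);cv2.imwrite(f"pics/{n}6.png",d["pixels"] if n=="wrist" else cv2.resize(d["pixels"][150:330,200:440],None,fx=3,fy=3))
E
```

```text
t: 6.95
ee_pos: [492.9, -122.3, 14.6]
orientation: [-1.154, 1.291, -1.291]
ft_force: [-0.6, 0.2, -0.4]
width: 58.5
t 6.95 tcp [ 492.9 -122.3   14.6] jaw ang -0.112 x [-0.112 -0.994  0.   ] y [-0. -0. -1.] q6 [-0.27  0.62  1.99 -0.    0.54 -0.15] w 58.5 F [-0.6  0.2 -0.4]
```

View pics/wrist6.png

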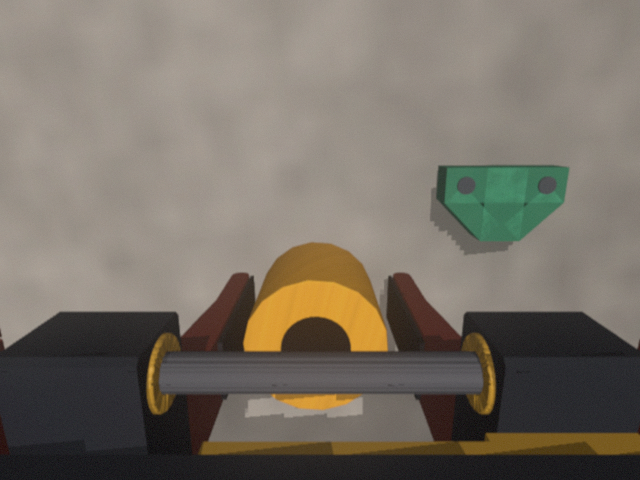

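View pics/top6.png

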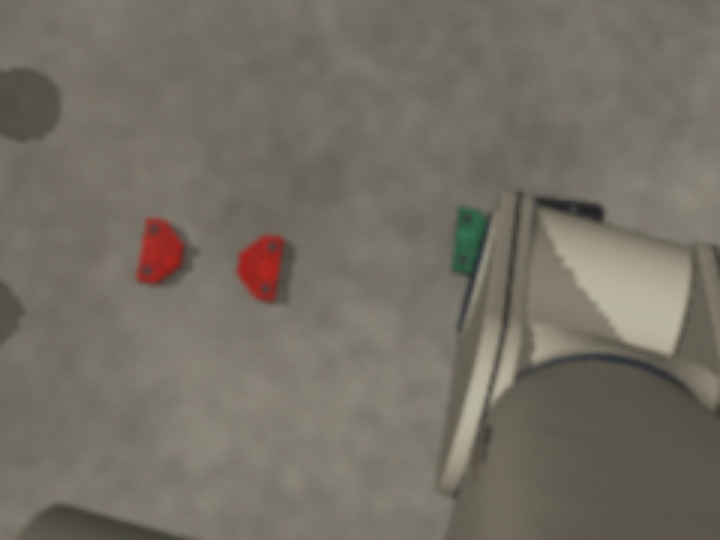

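```bash
python3 - <<'E'
from h import *
d=ctrl.get_image("wrist");m=masks(d)["green"]
c=max(comps(m,500),key=lambda c:c[0][4]);ys,xs=np.nonzero(c[2]);p=ray(d,np.c_[xs,ys],12)
g=np.array([565.5,-131]);a=-.11;u=np.array([np.cos(a),np.sin(a)]);v=np.array([-u[1],u[0]])
q=(p-g);print("jaw x range",(q@u).min(),(q@u).max(),"y",(q@v).min(),(q@v).max())
for uv in([245,345],[387,345],[316,318],[290,334],[342,334]):
    b=ray(d,uv,48)[0]-g;print(uv,b@u,b@v)
t=ctrl.get_obs()["ee_pos"][:2]-g;print("tcp",t@u,t@v)
E
```

```text
jaw x range -24.38608444918004 23.36363218379941 y 26.742062601545133 56.769855087984816
[245, 345] -98.90883170691717 -0.4636691680413243
[387, 345] -50.55770898831283 -0.5071151936483016
[316, 318] -74.69666556076109 9.566631849056547
[290, 334] -83.50177116664653 3.664773240990998
[342, 334] -65.93565554426645 3.6491332088801816
tcp -72.79967154755747 0.5275920627823005
```

```bash
python3 -m creep '[{"tx":8,"ty":-1,"tz":0,"rx":0,"ry":0,"rz":0,"fingers":85},{"tx":18,"ty":-2,"tz":0,"rx":0,"ry":0,"rz":0,"fingers":85},{"tx":28,"ty":-3.1,"tz":0,"rx":0,"ry":0,"rz":0,"fingers":85},{"tx":38,"ty":-4.2,"tz":0,"rx":0,"ry":0,"rz":0,"fingers":85},{"tx":46,"ty":-5.1,"tz":0,"rx":0,"ry":0,"rz":0,"fingers":85},{"tx":54,"ty":-6,"tz":0,"rx":0,"ry":0,"rz":0,"fingers":85},{"tx":62,"ty":-6.8,"tz":0,"rx":0,"ry":0,"rz":0,"fingers":85},{"tx":69,"ty":-7.6,"tz":0,"rx":0,"ry":0,"rz":0,"fingers":85},{"tx":76,"ty":-8.4,"tz":0,"rx":0,"ry":0,"rz":0,"fingers":85},{"tx":82,"ty":-9,"tz":0,"rx":0,"ry":0,"rz":0,"fingers":85}]'
python3 - <<'E'
from h import *
o,R=tool()
for n in("wrist",):
    d=ctrl.get_image(n);cv2.imwrite(f"pics/{n}7.png",d["pixels"])
E
```

```text
t: 8.35
ee_pos: [575.4, -131.6, 14.7]
orientation: [-1.155, 1.29, -1.29]
ft_force: [-2.4, 1.3, -1.4]
width: 58.9
t 8.35 tcp [ 575.4 -131.6   14.7] jaw ang -0.11 x [-0.11  -0.994  0.   ] y [ 0. -0. -1.] q6 [-0.24  0.69  1.8  -0.    0.65 -0.13] w 58.9 F [-2.4  1.3 -1.4]
```

View pics/wrist7.png

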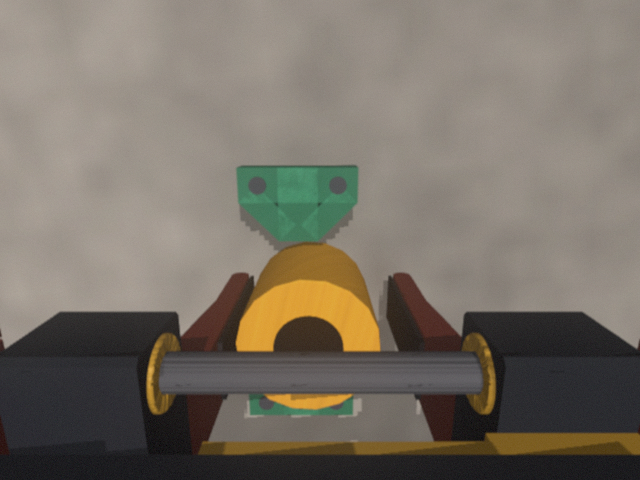

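The bushing (spot at about 308,335) is in the green throat, upright, against the rear pad, with a low force. I'll carry on.

```bash
python3 -m creep '[{"tx":7,"ty":-0.8,"tz":0,"rx":0,"ry":0,"rz":0,"fingers":85},{"tx":14,"ty":-1.5,"tz":0,"rx":0,"ry":0,"rz":0,"fingers":85},{"tx":22,"ty":-2.4,"tz":0,"rx":0,"ry":0,"rz":0,"fingers":85},{"tx":30,"ty":-3.3,"tz":0,"rx":0,"ry":0,"rz":0,"fingers":85},{"tx":38,"ty":-4.2,"tz":0,"rx":0,"ry":0,"rz":0,"fingers":85},{"tx":46,"ty":-5.1,"tz":0,"rx":0,"ry":0,"rz":0,"fingers":85},{"tx":55,"ty":-6.1,"tz":0,"rx":0,"ry":0,"rz":0,"fingers":85},{"tx":64,"ty":-7.1,"tz":0,"rx":0,"ry":0,"rz":0,"fingers":85},{"tx":72,"ty":-8,"tz":0,"rx":0,"ry":0,"rz":0,"fingers":85},{"tx":68,"ty":-7.5,"tz":0,"rx":0,"ry":0,"rz":0,"fingers":85}]'
python3 - <<'E'
from h import *
o,R=tool()
d=ctrl.get_image("wrist");cv2.imwrite(f"pics/wrist8.png",d["pixels"])
g=np.array([565.5,-131]);a=-.11;u=np.array([np.cos(a),np.sin(a)]);v=np.array([-u[1],u[0]])
t=o["ee_pos"][:2]-g;print("tcp",t@u,t@v)
E
```

```text
t: 9.65
ee_pos: [645.1, -139.4, 15.0]
orientation: [-1.153, 1.287, -1.292]
ft_force: [-0.9, -0.2, 0.3]
width: 58.8
t 9.65 tcp [ 645.1 -139.4   15. ] jaw ang -0.11 x [-0.11  -0.994  0.   ] y [ 0. -0. -1.] q6 [-0.23  0.75  1.64  0.    0.75 -0.12] w 58.8 F [-0.9 -0.2  0.3]
tcp 80.03045281771472 0.4346259943180346
```

View pics/wrist8.png

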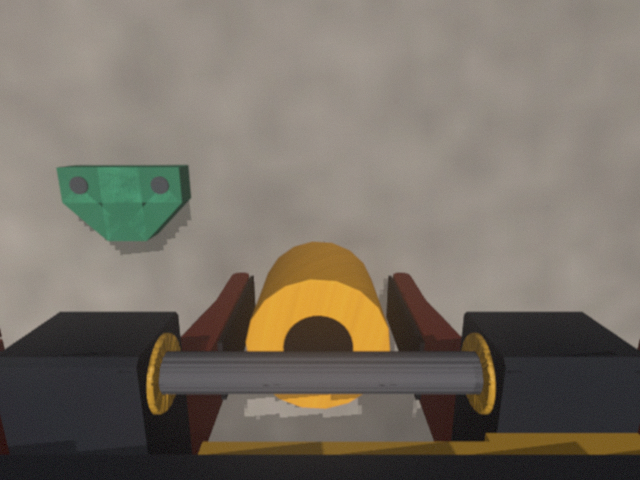

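```bash
python3 -m creep '[{"tx":0,"ty":0,"tz":0,"rx":0,"ry":0,"rz":-0.17,"fingers":85},{"tx":0,"ty":0,"tz":0,"rx":0,"ry":0,"rz":-0.34,"fingers":85},{"tx":0,"ty":0,"tz":0,"rx":0,"ry":0,"rz":-0.51,"fingers":85},{"tx":0,"ty":0,"tz":0,"rx":0,"ry":0,"rz":-0.68,"fingers":85},{"tx":0,"ty":0,"tz":0,"rx":0,"ry":0,"rz":-0.85,"fingers":85},{"tx":0,"ty":0,"tz":0,"rx":0,"ry":0,"rz":-1.02,"fingers":85},{"tx":0,"ty":0,"tz":0,"rx":0,"ry":0,"rz":-1.19,"fingers":85},{"tx":0,"ty":0,"tz":0,"rx":0,"ry":0,"rz":-1.36,"fingers":85},{"tx":0,"ty":0,"tz":0,"rx":0,"ry":0,"rz":-1.417,"fingers":85},{"tx":0,"ty":3,"tz":0,"rx":0,"ry":0,"rz":-1.417,"fingers":85}]'
python3 - <<'E'
from h import *
o,R=tool()
d=ctrl.get_image("wrist");cv2.imwrite(f"pics/wrist9.png",d["pixels"])
E
```

```text
t: 10.95
ee_pos: [643.3, -136.1, 14.8]
orientation: [-0.047, 2.198, -2.199]
ft_force: [-0.8, -0.1, -0.4]
width: 58.2
t 10.95 tcp [ 643.3 -136.1   14.8] jaw ang -1.527 x [-0.999 -0.044 -0.001] y [ 0. -0. -1.] q6 [-0.23  0.75  1.64  0.    0.75  1.3 ] w 58.2 F [-0.8 -0.1 -0.4]
```

View pics/wrist9.png

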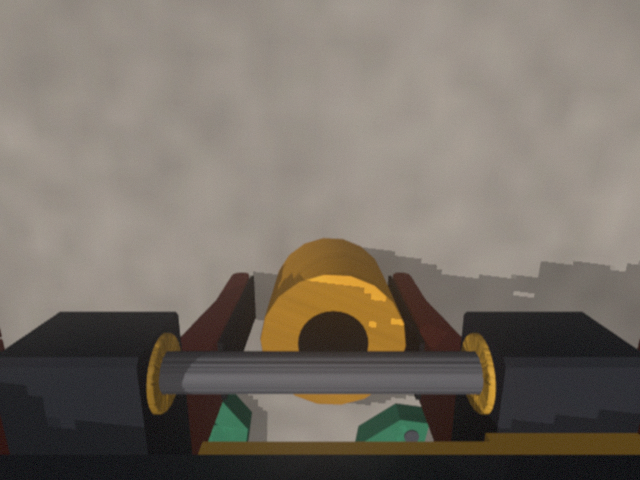

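```bash
python3 -m creep '[{"tx":-0.4,"ty":10,"tz":0,"rx":0,"ry":0,"rz":0,"fingers":85},{"tx":-1,"ty":22,"tz":0,"rx":0,"ry":0,"rz":0,"fingers":85},{"tx":-1.5,"ty":34,"tz":0,"rx":0,"ry":0,"rz":0,"fingers":85},{"tx":-2,"ty":46,"tz":0,"rx":0,"ry":0,"rz":0,"fingers":85},{"tx":-2.6,"ty":58,"tz":0,"rx":0,"ry":0,"rz":0,"fingers":85},{"tx":-3.1,"ty":70,"tz":0,"rx":0,"ry":0,"rz":0,"fingers":85},{"tx":-3.6,"ty":82,"tz":0,"rx":0,"ry":0,"rz":0,"fingers":85},{"tx":-4.1,"ty":94,"tz":0,"rx":0,"ry":0,"rz":0,"fingers":85},{"tx":-4.7,"ty":106,"tz":0,"rx":0,"ry":0,"rz":0,"fingers":85},{"tx":-5.2,"ty":118,"tz":0,"rx":0,"ry":0,"rz":0,"fingers":85}]'
python3 -c "
from h import *
tool();d=ctrl.get_image('wrist');cv2.imwrite('pics/wrist10.png',d['pixels'])"
```

```text
t: 12.25
ee_pos: [637.8, -17.3, 14.8]
orientation: [-0.048, 2.199, -2.199]
ft_force: [0.3, -4.0, 2.3]
width: 58.4
t 12.25 tcp [637.8 -17.3  14.8] jaw ang -1.527 x [-0.999 -0.044 -0.   ] y [ 0. -0. -1.] q6 [-0.05  0.73  1.69 -0.    0.72  1.48] w 58.4 F [ 0.3 -4.   2.3]
```

View pics/wrist10.png

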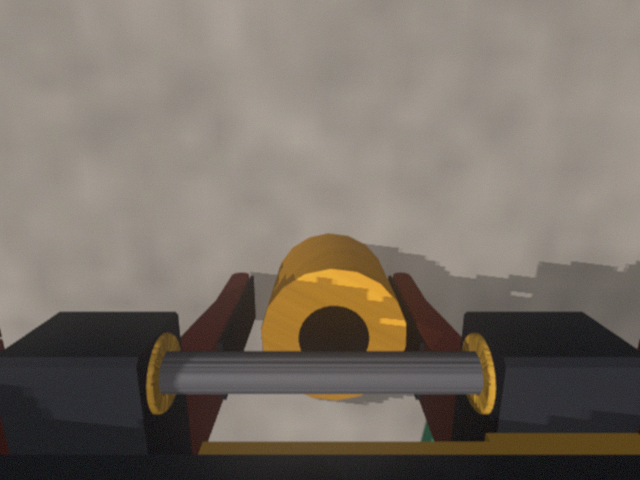

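```bash
python3 -m creep '[{"tx":0,"ty":12,"tz":0,"rx":0,"ry":0,"rz":0,"fingers":85},{"tx":0,"ty":25,"tz":0,"rx":0,"ry":0,"rz":0,"fingers":85},{"tx":-0.5,"ty":38,"tz":0,"rx":0,"ry":0,"rz":0,"fingers":85},{"tx":-1,"ty":51,"tz":0,"rx":0,"ry":0,"rz":0,"fingers":85},{"tx":-1.5,"ty":64,"tz":0,"rx":0,"ry":0,"rz":0,"fingers":85},{"tx":-2,"ty":77,"tz":0,"rx":0,"ry":0,"rz":0,"fingers":85},{"tx":-2.5,"ty":90,"tz":0,"rx":0,"ry":0,"rz":0,"fingers":85},{"tx":-3,"ty":103,"tz":0,"rx":0,"ry":0,"rz":0,"fingers":85},{"tx":-3.5,"ty":114,"tz":0,"rx":0,"ry":0,"rz":0,"fingers":85},{"tx":-3.5,"ty":119,"tz":0,"rx":0,"ry":0,"rz":0,"fingers":85}]'
python3 -m creep '[{"tx":0.5,"ty":-4.5,"tz":0,"rx":0,"ry":0,"rz":0,"fingers":85},{"tx":0.5,"ty":-4.5,"tz":0,"rx":0,"ry":0,"rz":0.1,"fingers":85}]'
python3 - <<'E'
from h import *
o,R=tool()
d=ctrl.get_image('wrist');cv2.imwrite('pics/wrist11.png',d['pixels'])
g=np.array([555.5,107.5]);a=-.143;u=np.array([np.cos(a),np.sin(a)]);v=np.array([-u[1],u[0]])
t=o["ee_pos"][:2]-g;print("tcp",t@u,t@v)
E
```

```text
t: 13.55
ee_pos: [634.1, 101.8, 14.6]
orientation: [-0.049, 2.199, -2.199]
ft_force: [-0.4, -2.0, -0.2]
width: 58.8
t: 13.8
ee_pos: [634.9, 96.1, 14.7]
orientation: [-0.156, 2.146, -2.146]
ft_force: [0.1, -0.4, 0.2]
width: 58.6
t 13.8 tcp [634.9  96.1  14.7] jaw ang -1.425 x [-0.989 -0.145 -0.   ] y [ 0.  0. -1.] q6 [0.13 0.73 1.68 0.   0.73 1.56] w 58.6 F [ 0.1 -0.4  0.2]
tcp 80.21681345118634 0.07906288759038915
```

View pics/wrist11.png

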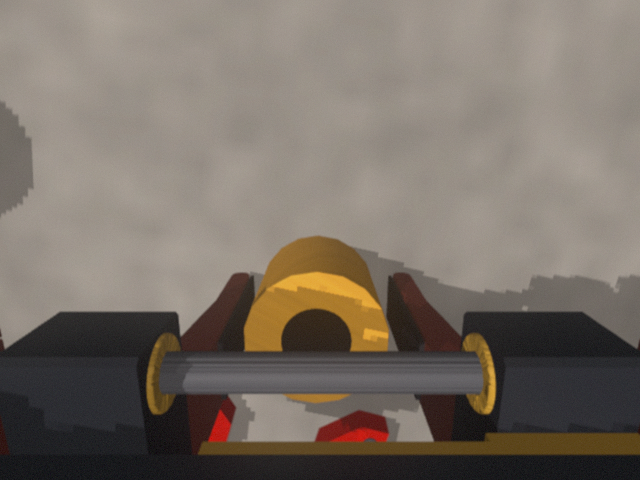

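```bash
python3 -m creep '[{"tx":0,"ty":0,"tz":0,"rx":0,"ry":0,"rz":0.17,"fingers":85},{"tx":0,"ty":0,"tz":0,"rx":0,"ry":0,"rz":0.34,"fingers":85},{"tx":0,"ty":0,"tz":0,"rx":0,"ry":0,"rz":0.51,"fingers":85},{"tx":0,"ty":0,"tz":0,"rx":0,"ry":0,"rz":0.68,"fingers":85},{"tx":0,"ty":0,"tz":0,"rx":0,"ry":0,"rz":0.85,"fingers":85},{"tx":0,"ty":0,"tz":0,"rx":0,"ry":0,"rz":1.02,"fingers":85},{"tx":0,"ty":0,"tz":0,"rx":0,"ry":0,"rz":1.19,"fingers":85},{"tx":0,"ty":0,"tz":0,"rx":0,"ry":0,"rz":1.283,"fingers":85},{"tx":0,"ty":0,"tz":0,"rx":0,"ry":0,"rz":1.283,"fingers":85},{"tx":-3,"ty":0.4,"tz":0,"rx":0,"ry":0,"rz":1.283,"fingers":85}]'
python3 - <<'E'
from h import *
o,R=tool()
d=ctrl.get_image('wrist');cv2.imwrite('pics/wrist12.png',d['pixels'])
g=np.array([555.5,107.5]);a=-.143;u=np.array([np.cos(a),np.sin(a)]);v=np.array([-u[1],u[0]])
t=o["ee_pos"][:2]-g;print("tcp",t@u,t@v)
m=masks(d)["red"]
for c in comps(m,300):
    ys,xs=np.nonzero(c[2]);q=ray(d,np.c_[xs,ys],12)-g;print(c[0],"jaw x",(q@u).min(),(q@u).max(),"y",(q@v).min(),(q@v).max())
E
```

```text
t: 15.1
ee_pos: [631.9, 96.7, 14.7]
orientation: [-1.136, 1.316, -1.317]
ft_force: [-0.3, 0.1, -0.6]
width: 58.8
t 15.1 tcp [631.9  96.7  14.7] jaw ang -0.147 x [-0.146 -0.989 -0.   ] y [ 0.  0. -1.] q6 [0.13 0.73 1.69 0.   0.72 0.28] w 58.8 F [-0.3  0.1 -0.6]
tcp 77.17528392237294 0.23071536423696415
[  67  177  124   74 6739] jaw x -23.58602753311363 24.330365294872834 y 22.372353183909052 52.48376375425764
```

View pics/wrist12.png

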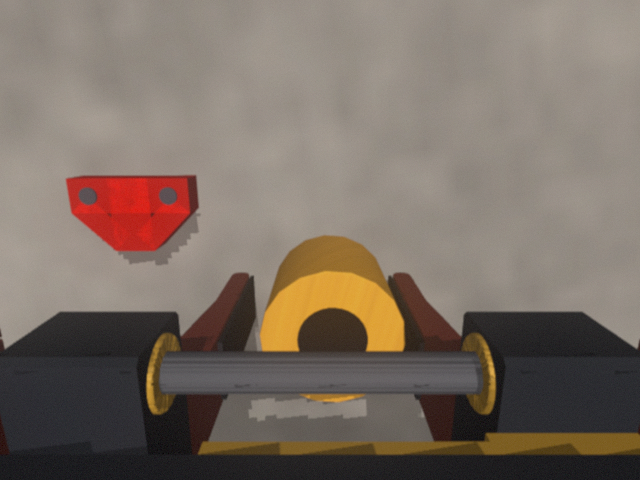

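```bash
python3 - <<'E'
from h import *
d=ctrl.get_image('wrist')
g=np.array([556,108.3]);a=-.143;u=np.array([np.cos(a),np.sin(a)]);v=np.array([-u[1],u[0]])
for uv in([260,335],[406,335],[332,308],[299,335],[367,335],[332,272],[332,401]):
    b=ray(d,uv,48)[0]-g;print(uv,b@u,b@v)
E
```

```text
[260, 335] 55.53942239372036 2.103164465227657
[406, 335] 104.90969213346123 1.9712687433723879
[332, 308] 79.83797433571948 11.949588487715983
[299, 335] 68.72675027253881 2.067933705114572
[367, 335] 91.72112246151194 2.006502821012445
[332, 272] 79.77720744627905 24.592718615914492
[332, 401] 80.0102259224101 -23.88899475015551
```

```bash
python3 -m creep '[{"tx":-6,"ty":1.2,"tz":0,"rx":0,"ry":0,"rz":0,"fingers":85},{"tx":-14,"ty":2.4,"tz":0,"rx":0,"ry":0,"rz":0,"fingers":85},{"tx":-22,"ty":3.9,"tz":0,"rx":0,"ry":0,"rz":0,"fingers":85},{"tx":-30,"ty":5,"tz":0,"rx":0,"ry":0,"rz":0,"fingers":85},{"tx":-37,"ty":6,"tz":0,"rx":0,"ry":0,"rz":0,"fingers":85},{"tx":-43,"ty":6.9,"tz":0,"rx":0,"ry":0,"rz":0,"fingers":85},{"tx":-48,"ty":7.6,"tz":0,"rx":0,"ry":0,"rz":0,"fingers":85},{"tx":-52,"ty":8.2,"tz":0,"rx":0,"ry":0,"rz":0,"fingers":85},{"tx":-55,"ty":8.6,"tz":0,"rx":0,"ry":0,"rz":0,"fingers":85}]'
python3 - <<'E'
from h import *
o,R=tool()
d=ctrl.get_image('wrist');cv2.imwrite('pics/wrist13.png',d['pixels'])
g=np.array([556,108.3]);a=-.143;u=np.array([np.cos(a),np.sin(a)]);v=np.array([-u[1],u[0]])
t=o["ee_pos"][:2]-g;print("tcp",t@u,t@v)
E
```

```text
t: 16.32
ee_pos: [576.9, 105.6, 14.8]
orientation: [-1.137, 1.314, -1.315]
ft_force: [5.1, -1.3, 1.0]
width: 58.7
t 16.32 tcp [576.9 105.6  14.8] jaw ang -0.144 x [-0.144 -0.99  -0.   ] y [ 0.  0. -1.] q6 [ 0.16  0.68  1.81 -0.    0.65  0.3 ] w 58.7 F [ 5.1 -1.3  1. ]
tcp 21.082897183514063 0.2603316792130346
```

View pics/wrist13.png

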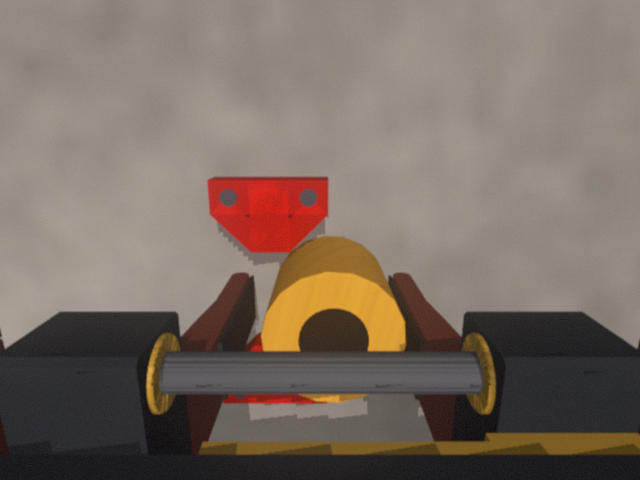

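```bash
python3 -m creep '[{"tx":-1,"ty":0.1,"tz":0,"rx":0,"ry":0,"rz":0,"fingers":85},{"tx":-2,"ty":0.3,"tz":0,"rx":0,"ry":0,"rz":0,"fingers":85},{"tx":-3,"ty":0.4,"tz":0,"rx":0,"ry":0,"rz":0,"fingers":85}]';python3 -m creep '[{"tx":-0.5,"ty":0.1,"tz":0,"rx":0,"ry":0,"rz":0,"fingers":85},{"tx":-1,"ty":0.1,"tz":0,"rx":0,"ry":0,"rz":0,"fingers":85}]'
python3 -c "
from h import *
tool();d=ctrl.get_image('wrist');cv2.imwrite('pics/wrist14.png',d['pixels'])"
```

```text
t: 16.75
ee_pos: [574.1, 105.9, 14.8]
orientation: [-1.137, 1.314, -1.315]
ft_force: [4.7, -0.2, 1.5]
width: 58.5
t: 17.0
ee_pos: [573.4, 105.9, 14.8]
orientation: [-1.137, 1.314, -1.315]
ft_force: [6.9, -3.2, 0.8]
width: 58.6
t 17.0 tcp [573.4 105.9  14.8] jaw ang -0.144 x [-0.143 -0.99  -0.   ] y [ 0. -0. -1.] q6 [ 0.16  0.68  1.82 -0.    0.64  0.31] w 58.6 F [ 6.9 -3.2  0.8]
```

```bash
python3 -m creep '[{"tx":-0.5,"ty":0.1,"tz":0,"rx":0,"ry":0,"rz":0,"fingers":85},{"tx":-0.5,"ty":0.1,"tz":0,"rx":0,"ry":0,"rz":0,"fingers":85}]';python3 -m creep '[{"tx":-0.5,"ty":0.1,"tz":0,"rx":0,"ry":0,"rz":0,"fingers":85},{"tx":-0.5,"ty":0.1,"tz":0,"rx":0,"ry":0,"rz":0,"fingers":85}]'
python3 -c "
from h import *
tool();d=ctrl.get_image('wrist');cv2.imwrite('pics/wrist15.png',d['pixels'])"
```

```text
t: 17.3
ee_pos: [573.2, 105.8, 14.8]
orientation: [-1.136, 1.313, -1.315]
ft_force: [6.3, -2.2, 1.0]
width: 58.4
t: 17.55
ee_pos: [573.1, 105.8, 14.9]
orientation: [-1.136, 1.313, -1.316]
ft_force: [7.4, -4.4, 0.3]
width: 58.3
t 17.55 tcp [573.1 105.8  14.9] jaw ang -0.144 x [-0.144 -0.99  -0.   ] y [ 0. -0. -1.] q6 [ 0.16  0.68  1.82 -0.    0.64  0.31] w 58.3 F [ 7.4 -4.4  0.3]
```

View pics/wrist15.png

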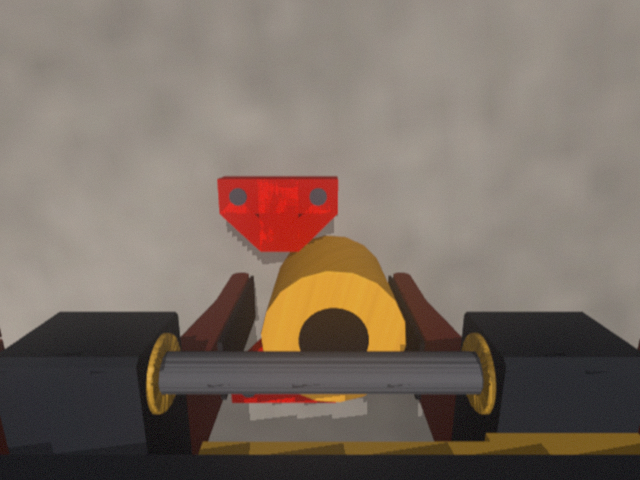

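```bash
cat > b.py <<'E'
from h import *
d=ctrl.get_image('wrist');o,R=tool()
g=np.array([556,108.3]);a=-.143;u=np.array([np.cos(a),np.sin(a)]);v=np.array([-u[1],u[0]])
t=o["ee_pos"][:2]-g;print("tcp",t@u,t@v,"F",o["ft_force"][:2]@u,o["ft_force"][:2]@v)
m=masks(d)["red"];k=np.zeros_like(m);k[:260]=1
for c in comps(m&k,300):
    ys,xs=np.nonzero(c[2]);q=ray(d,np.c_[xs,ys],12)-g;print(c[0],"jaw x",(q@u).min(),(q@u).max(),"y",(q@v).min(),(q@v).max())
M=masks(d)["brass"]
V=d["pixels"][...,2]
row=V[335,230:430].astype(int);dk=np.nonzero(row[60:150]<80)[0]+290
xs=np.nonzero(M[345])[0];xs=xs[(xs>240)&(xs<420)]
col=(dk.min()+dk.max())//2
rt=np.nonzero(M[:,col])[0];rt=rt[(rt>265)]
dt=np.nonzero((V[280:345,col]<80))[0].min()+280
print("spot cols",dk.min(),dk.max(),"spot top",dt,"ring cols",xs.min(),xs.max(),"ring bottom",rt.max())
for uv in([dk.min(),335],[dk.max(),335],[col,dt],[xs.min(),345],[xs.max(),345],[col,rt.max()]):
    b=ray(d,uv,48)[0]-g;print(uv,(b@u).round(1),(b@v).round(1))
E
python3 b.py
```

```text
t 17.65 tcp [573.1 105.8  14.9] jaw ang -0.144 x [-0.144 -0.99  -0.   ] y [ 0. -0. -1.] q6 [ 0.16  0.68  1.82 -0.    0.64  0.31] w 58.6 F [ 6.6 -3.4  0. ]
tcp 17.27859613249938 -0.0406551222748579 F 7.065441606217442 -2.452135636910792
[ 218  177  120   75 6614] jaw x -23.95135611844926 23.35641869692027 y 21.4230404980772 51.92111368142572
spot cols 300 367 spot top 309 ring cols 262 405 ring bottom 443
[np.int64(300), 335] 9.8 2.6
[np.int64(367), 335] 32.4 2.5
[np.int64(333), np.int64(309)] 20.9 12.1
[np.int64(262), 345] -3.3 -1.2
[np.int64(405), 345] 45.5 -1.3
[np.int64(333), np.int64(443)] 21.3 -41.4
```

```bash
python3 -m creep '[{"tx":-0.2,"ty":-0.6,"tz":0,"rx":0,"ry":0,"rz":0,"fingers":85},{"tx":-0.5,"ty":-1,"tz":0,"rx":0,"ry":0,"rz":0,"fingers":85},{"tx":-0.7,"ty":-1,"tz":0,"rx":0,"ry":0,"rz":0,"fingers":85}]'; python3 b.py
```

```text
t: 18.02
ee_pos: [572.2, 104.8, 14.9]
orientation: [-1.136, 1.313, -1.316]
ft_force: [7.0, -3.8, 1.6]
width: 58.8
t 18.07 tcp [572.2 104.8  14.9] jaw ang -0.144 x [-0.144 -0.99  -0.   ] y [ 0. -0. -1.] q6 [ 0.16  0.68  1.82 -0.    0.64  0.31] w 58.8 F [ 6.1 -3.6  0.8]
tcp 16.54210784289814 -1.145023893044283 F 6.5136662229050595 -2.6779251597726295
[ 220  175  119   74 6669] jaw x -23.92898639846567 23.119795660214933 y 21.60962593675147 51.60653663872494
spot cols 300 367 spot top 308 ring cols 262 405 ring bottom 452
[np.int64(300), 335] 9.0 1.5
[np.int64(367), 335] 31.7 1.4
[np.int64(333), np.int64(308)] 20.1 11.4
[np.int64(262), 345] -4.0 -2.3
[np.int64(405), 345] 44.8 -2.4
[np.int64(333), np.int64(452)] 20.6 -46.4
```

```bash
python3 -m creep '[{"tx":-0.5,"ty":-0.4,"tz":0,"rx":0,"ry":0,"rz":0,"fingers":85},{"tx":-1,"ty":-0.4,"tz":0,"rx":0,"ry":0,"rz":0,"fingers":85},{"tx":-1,"ty":-0.4,"tz":0,"rx":0,"ry":0,"rz":0,"fingers":85}]'; python3 b.py
```

```text
t: 18.45
ee_pos: [571.6, 104.3, 15.0]
orientation: [-1.135, 1.312, -1.316]
ft_force: [7.8, -5.0, 0.7]
width: 58.5
t 18.5 tcp [571.6 104.3  15. ] jaw ang -0.144 x [-0.144 -0.99  -0.   ] y [ 0. -0. -1.] q6 [ 0.16  0.68  1.82 -0.    0.64  0.31] w 58.3 F [ 8.3 -4.3  1. ]
tcp 15.969390782237902 -1.7173593269248633 F 8.871179121616153 -3.025174006979806
[ 221  173  120   75 6647] jaw x -23.94800888154999 23.346426700126305 y 21.462137765579556 51.815935970071486
spot cols 300 367 spot top 307 ring cols 262 404 ring bottom 449
[np.int64(300), 335] 8.4 0.9
[np.int64(367), 335] 31.1 0.8
[np.int64(333), np.int64(307)] 19.5 11.1
[np.int64(262), 345] -4.6 -2.9
[np.int64(404), 345] 43.9 -3.0
[np.int64(333), np.int64(449)] 20.0 -45.7
```

```bash
python3 -m creep '[{"tx":-0.1,"ty":-0.5,"tz":0,"rx":0,"ry":0,"rz":0,"fingers":85},{"tx":-0.3,"ty":-1,"tz":0,"rx":0,"ry":0,"rz":0,"fingers":85},{"tx":-0.3,"ty":-1,"tz":0,"rx":0,"ry":0,"rz":0,"fingers":85}]'; python3 b.py
```

```text
t: 18.88
ee_pos: [571.4, 103.9, 15.0]
orientation: [-1.135, 1.312, -1.316]
ft_force: [6.9, -1.3, -0.8]
width: 58.4
t 18.93 tcp [571.4 103.9  15. ] jaw ang -0.144 x [-0.144 -0.99  -0.001] y [ 0.  0. -1.] q6 [ 0.16  0.68  1.83 -0.    0.64  0.3 ] w 58.3 F [ 8.2 -0.9  0.3]
tcp 15.848619961444026 -2.158564117202045 F 8.25699307422032 0.28985965764342536
[ 221  172  120   75 6626] jaw x -23.9339369786911 23.244937396896574 y 21.43638534736437 51.74450670473549
spot cols 299 367 spot top 306 ring cols 263 404 ring bottom 446
[np.int64(299), 335] 8.0 0.4
[np.int64(367), 335] 31.0 0.3
[np.int64(333), np.int64(306)] 19.4 11.0
[np.int64(263), 345] -4.3 -3.4
[np.int64(404), 345] 43.8 -3.5
[np.int64(333), np.int64(446)] 19.8 -44.8
```

```bash
python3 -m creep '[{"tx":-0.8,"ty":0.1,"tz":0,"rx":0,"ry":0,"rz":0,"fingers":85},{"tx":-1.5,"ty":0.2,"tz":0,"rx":0,"ry":0,"rz":0,"fingers":85},{"tx":-1.5,"ty":0.2,"tz":0,"rx":0,"ry":0,"rz":0,"fingers":85}]'; python3 b.py; python3 -c "
from h import *
d=ctrl.get_image('wrist');cv2.imwrite('pics/wrist16.png',d['pixels'])
d=ctrl.get_image('scene');cv2.imwrite('pics/s16.png',cv2.resize(d['pixels'][180:320,240:460],None,fx=3.5,fy=3.5,interpolation=cv2.INTER_CUBIC))"
```

```text
t: 19.3
ee_pos: [571.2, 104.0, 15.3]
orientation: [-1.133, 1.311, -1.316]
ft_force: [11.4, -2.5, -0.9]
width: 58.6
t 19.35 tcp [571.2 104.   15.3] jaw ang -0.144 x [-0.144 -0.99  -0.001] y [ 0.01  0.   -1.  ] q6 [ 0.16  0.67  1.83 -0.    0.63  0.3 ] w 58.7 F [11.2 -1.8 -1.3]
tcp 15.672884676491902 -2.0556720188340494 F 11.306112405672659 -0.21057185227393416
[ 222  172  120   75 6621] jaw x -23.939854224646137 23.34874385600544 y 21.440607435107616 51.818008757958054
spot cols 299 367 spot top 306 ring cols 262 404 ring bottom 445
[np.int64(299), 335] 7.7 0.3
[np.int64(367), 335] 30.8 0.2
[np.int64(333), np.int64(306)] 19.1 10.9
[np.int64(262), 345] -5.0 -3.5
[np.int64(404), 345] 43.6 -3.6
[np.int64(333), np.int64(445)] 19.5 -44.6
```

View pics/s16.png

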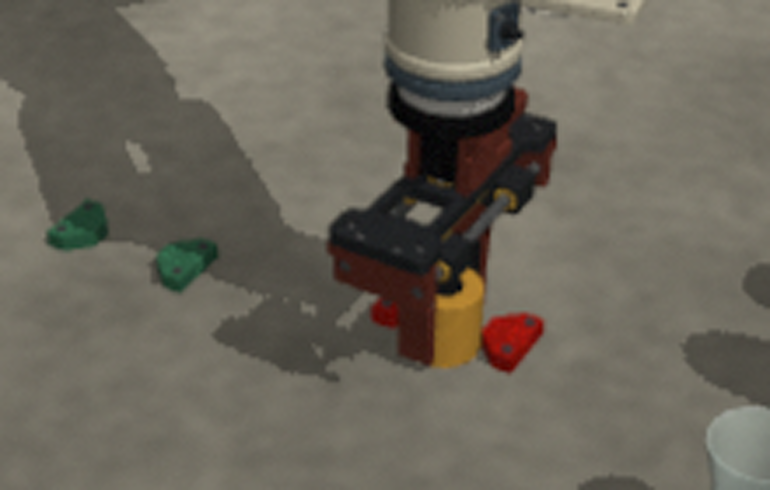

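```bash
python3 -m creep '[{"tx":2,"ty":-0.3,"tz":0,"rx":0,"ry":0,"rz":0,"fingers":85},{"tx":4,"ty":-0.6,"tz":0,"rx":0,"ry":0,"rz":0,"fingers":85},{"tx":6.5,"ty":-0.9,"tz":0,"rx":0,"ry":0,"rz":0,"fingers":85},{"tx":6.5,"ty":-0.9,"tz":0,"rx":0,"ry":0,"rz":0,"fingers":40},{"tx":6.5,"ty":-0.9,"tz":0,"rx":0,"ry":0,"rz":0,"fingers":20},{"tx":6.5,"ty":-0.9,"tz":0,"rx":0,"ry":0,"rz":0,"fingers":20}]'; python3 b.py; python3 -c "
from h import *
d=ctrl.get_image('wrist');cv2.imwrite('pics/wrist17.png',d['pixels'])"
```

```text
t: 20.2
ee_pos: [574.5, 103.1, 14.6]
orientation: [-1.138, 1.315, -1.314]
ft_force: [0.3, -0.2, -0.1]
width: 80.6
t 20.25 tcp [574.5 103.1  14.6] jaw ang -0.144 x [-0.144 -0.99   0.   ] y [-0. -0. -1.] q6 [0.16 0.68 1.82 0.   0.65 0.3 ] w 80.7 F [-0.5  0.  -0. ]
tcp 19.088741125021812 -2.5324794713626813 F -0.5150015680925579 -0.06706828908411988
[ 213  171  120   75 6683] jaw x -23.909921251675172 23.11876590202451 y 21.5989374990276 51.78912212143587
spot cols 291 359 spot top 306 ring cols 253 395 ring bottom 444
[np.int64(291), 335] 8.6 0.2
[np.int64(359), 335] 31.5 0.2
[np.int64(325), np.int64(306)] 20.0 10.9
[np.int64(253), 345] -4.4 -3.5
[np.int64(395), 345] 43.8 -3.5
[np.int64(325), np.int64(444)] 20.1 -43.9
```

View pics/wrist17.png

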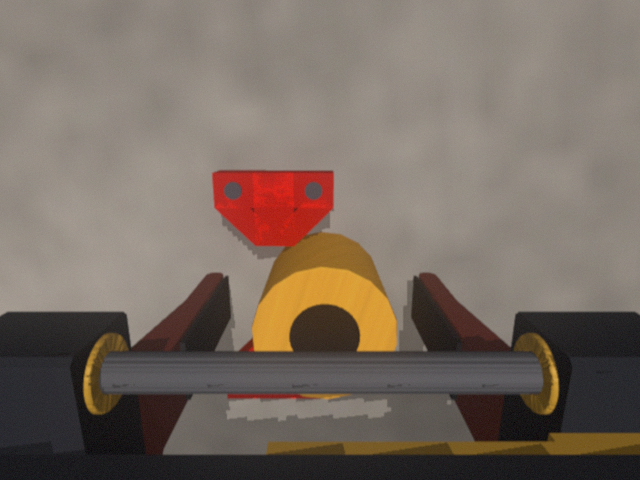

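```bash
python3 -m creep '[{"tx":0,"ty":0,"tz":15,"rx":0,"ry":0,"rz":0,"fingers":20},{"tx":0,"ty":0,"tz":40,"rx":0,"ry":0,"rz":0,"fingers":20},{"tx":0,"ty":0,"tz":90,"rx":0,"ry":0,"rz":0,"fingers":20},{"tx":0,"ty":-40,"tz":130,"rx":0,"ry":0,"rz":0,"fingers":20},{"tx":0,"ty":-90,"tz":150,"rx":0,"ry":0,"rz":0,"fingers":20},{"tx":0,"ty":-130,"tz":160,"rx":0,"ry":0,"rz":0,"fingers":20},{"tx":0,"ty":-130,"tz":160,"rx":0,"ry":0,"rz":0,"fingers":20},{"tx":0,"ty":-130,"tz":160,"rx":0,"ry":0,"rz":0,"fingers":20}]'; python3 - <<'E'
from h import *
tool()
for n in("wrist","top","scene"):
    d=ctrl.get_image(n);cv2.imwrite(f'pics/{n}18.png',d['pixels'])
    if n=="scene":cv2.imwrite('pics/s18z.png',cv2.resize(d['pixels'][200:320,290:450],None,fx=4.5,fy=4.5,interpolation=cv2.INTER_CUBIC))
E
```

```text
t: 21.3
ee_pos: [574.6, -26.6, 175.1]
orientation: [-1.137, 1.315, -1.315]
ft_force: [0.8, 0.3, 0.1]
width: 81.2
t 21.3 tcp [574.6 -26.6 175.1] jaw ang -0.145 x [-0.144 -0.99  -0.   ] y [ 0.  0. -1.] q6 [-0.07  0.42  1.78  0.    0.94  0.08] w 81.2 F [0.8 0.3 0.1]
```

View pics/wrist18.png

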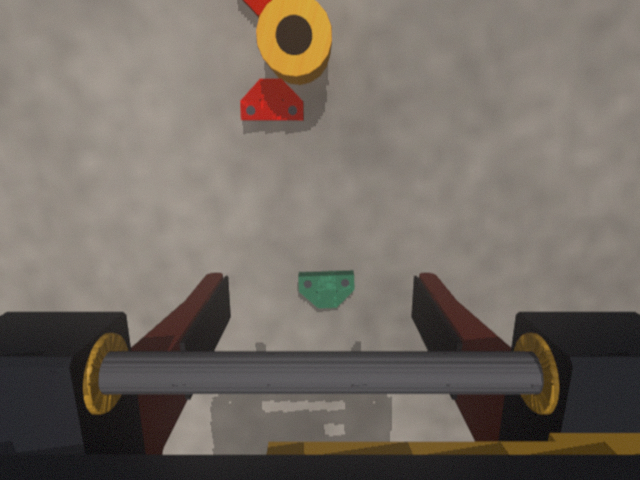

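View pics/s18z.png

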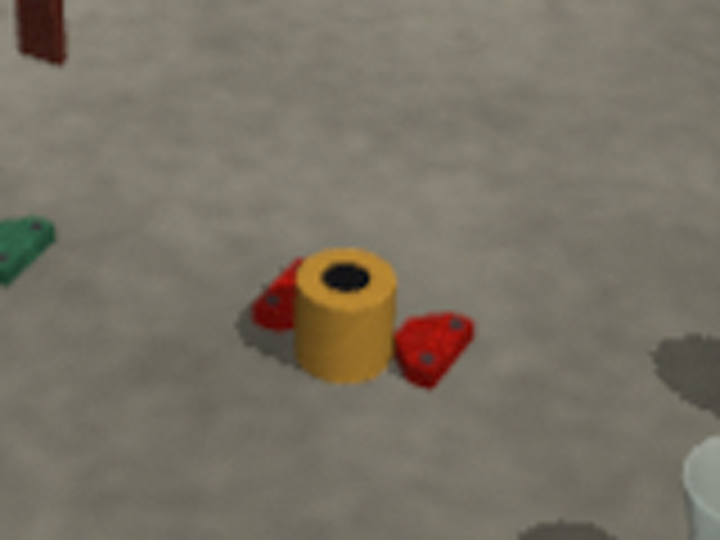

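View pics/top18.png

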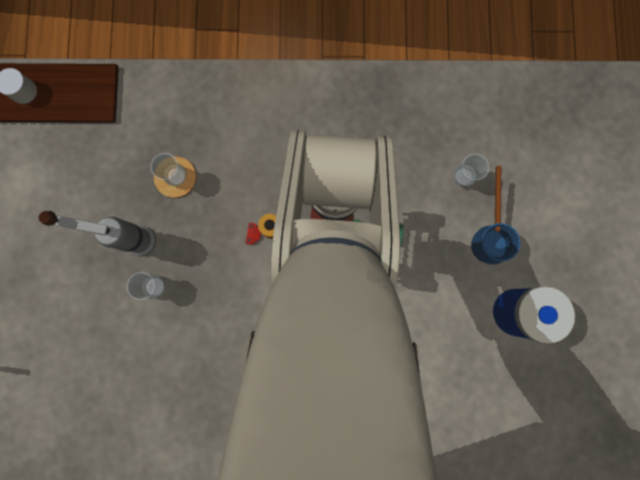

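```bash
python3 -m creep '[{"tx":0,"ty":30,"tz":30,"rx":0,"ry":0,"rz":0,"fingers":20},{"tx":0,"ty":60,"tz":60,"rx":0,"ry":0,"rz":0,"fingers":20},{"tx":0,"ty":70,"tz":70,"rx":0,"ry":0,"rz":0,"fingers":20},{"tx":0,"ty":70,"tz":70,"rx":0,"ry":0,"rz":0,"fingers":20},{"tx":0,"ty":70,"tz":70,"rx":0,"ry":0,"rz":0,"fingers":20}]'; python3 - <<'E'
from h import *
tool()
d=ctrl.get_image("wrist");cv2.imwrite('pics/w19.png',d['pixels'])
V=d["pixels"][...,2];M=masks(d)
P=gauge(d,"red",(0,0,640,330));a,b=P[0][0],P[1][0];vv=a-b;print("red mid",(a+b)/2,"yaw",np.arctan2(-vv[0],vv[1]),[p[2] for p in P])
for p in P: print(np.round(cv2.minAreaRect(p[1].astype(np.float32))[0],1))
br=max(comps(M["brass"],200),key=lambda c:c[0][4]);s=br[0];print(s)
k=np.zeros_like(V);k[s[1]+8:s[1]+s[3]-8,s[0]+8:s[0]+s[2]-8]=1
sp=max(comps((V<90)&(k>0),20),key=lambda c:c[0][4])
B=ray(d,sp[1],48)[0];print("bush",B,sp[1])
for g,an in((np.array([556,108.3]),-.143),):
    u=np.array([np.cos(an),np.sin(an)]);v=np.array([-u[1],u[0]]);print((B-g)@u,(B-g)@v,"gmid",((a+b)/2-g)@u,((a+b)/2-g)@v)
E
```

```text
t: 22.08
ee_pos: [574.0, 42.6, 243.3]
orientation: [-1.14, 1.316, -1.314]
ft_force: [0.8, 0.1, -0.3]
width: 80.9
t 22.07 tcp [574.   42.6 243.3] jaw ang -0.144 x [-0.144 -0.99   0.001] y [-0. -0. -1.] q6 [ 0.05  0.34  1.73 -0.    1.08  0.2 ] w 80.9 F [ 0.8  0.1 -0.3]
red mid [555.36440261 107.92459236] yaw -0.14929990081059513 [array([ 267,   84,   51,   33, 1234], dtype=int32), array([ 270,  164,   48,   30, 1004], dtype=int32)]
[560.9 143.6]
[550.5  72.2]
[ 285  112   57   59 2020]
bush [575.51923868 105.14688254] [312.97435897 141.00915751]
19.769364722633966 -0.3391855038713647 gmid -0.575609269262087 -0.46215679319102065
```

View pics/w19.png

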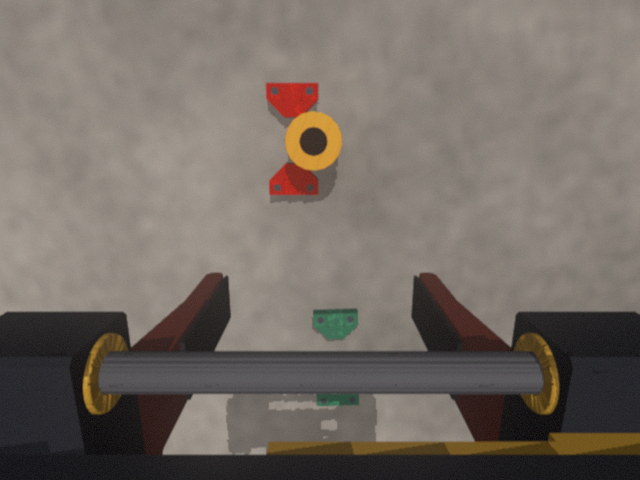

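```bash
python3 -c "
from workcell import ctrl
print(ctrl.close_job())"
```

```text
the job is handed in; nothing more can be done
None
```

I slid the bushing right through the green go gap to about 79 mm past its centre, where 49 mm is enough to clear the block. I then slid it behind the gauges and pressed it into the far mouth of the red no-go gap. It stopped there, and I left it standing and handed the job in at about 22 s of the 72 s limit.

**Stop test:** on the final press the force rose from about 8 N to 11 N, the tool moved only 0.2 mm for 1.5 mm commanded, and the sideways force was near zero. That fits contact with both red jaws. The first press met only one jaw, so I shifted the bushing about 1 mm sideways before it seated.

**Last pictures:** the bushing is upright and untouched by the robot, about 20.3 mm from the red gauge's centre along x and 0.1 mm off in y. I expected about 21 mm; the difference is within the 2 mm camera calibration. In the top view the grinder, cezve, cups and canister look unmoved.

**Not checked:** I did not measure the gap between the bushing and each jaw directly after letting go.

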